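# Hang the desk caddy on the rail and slide it home into the neck

## Robot

A 6-joint arm with a two-finger parallel gripper is mounted at the origin on the work surface; the furniture and walls round the work are solid. World frame = base frame: x ahead of the robot, y to its left, z up, the work surface at z = 0. Lengths are in m, angles in rad, forces in N, time in s.
With the tool pointing down it reaches from about 0.35 to 0.775 m from the base axis. Payload 7.3 kg.
Tool frame: the origin (TCP) lies at the very end of the fingers, on their centre line; the grasp point (between the pads) lies 19 mm behind it (r.hold_point_z is the distance from the TCP to the grasp point, in m); z points along the fingers, y is the line along which they close (so a half turn about z gives the same grasp; the last joint's range is limited). The gripper opens to 92 mm and grips with 3 to 60 N. Pads are 19 mm wide; open, the fingers measure 130 mm over their backs; the gripper's body (75 mm by 190 mm) begins 47 mm behind the grasp point.
Start: joints at [-1.464, 0.342, 1.524, -0, 1.275, -0.146], TCP at [0.131, -0.508, 0.227] pointing down, gripper open.
Joint ranges: [-2.53, 2.53], [-0.77, 2.02], [0.04, 2.7], [-1, 4.14], [0.28, 2.66], [-3.11, 3.11]. Speed limits (rad/s): [2.57, 2.57, 3.14, 3.14, 3.14, 3.14].

## Interface

Orientations are given as a 3x3 rotation matrix whose columns are the frame's x, y, z axes.
In Python, from rig import telemetry, optics, workorder, r gives the robot as it stands.
- The arm moves only by the shell command python3 -m crank 'ROWS' [FORCE]. ROWS is JSON, a list that holds one entry, the list of rows, each a list of 5 numbers: the opening, from -1 (shut) to 1 (fully open), then the shift along the world's x, y, z each as a share of 5 cm, from -1 to 1, then the turn about the world's z as a share of 0.15 rad, from -1 to 1. A call has 1 to 12 rows; each row shifts and turns the commanded pose from where the row before left it; what a row does not reach is not made up. A row lasts 1/10 s, in which the tool goes at most 50 mm and 8.59 degrees, less where a joint would pass 70% of its speed; a pose out of reach is approached as far as the arm can. A call with a number of a shift or a turn outside -1 to 1 is refused whole. A call with a gripper value outside its range is refused whole. The fingers move at their own pace and stop on an object; FORCE is the grip in N (left out, the last holds). Time passes only in rows, so rows that do not move let the fingers close. It gives the time, the measured TCP pose, the force, the opening and the grip force at its end, in the units of the state.
- telemetry.read_state(): the state, without advancing time (a new reading comes with each control period).
- optics.read_camera(name): name is "scene" or "side" or "wrist"; returns a dict with "img" (384x512x3 uint8, blue, green, red), "K" (3x3 intrinsics, pixels), "extrinsics" (4x4, takes a point from camera to world coordinates). Camera axes: x right, y up, looking along -z (the intrinsics and any distortion apply to the point x, -y, -z); pixel columns grow to the right and rows downward; lengths in m; the calibration is good to about 2 mm. A picture is of the moment at which its call begins. There is no depth.
- workorder.close_job(): hands the job in; it is judged then, once.
The state is a dict: "time": time; "joint_positions": joint angles; "qd": joint speeds; "joint_torque": joint torques, N m; "position": TCP position; "eef_rot": TCP orientation; "ft_force": force on the tool from outside, world axes, zero at the start; "ft_torque": the same for the moment, N m; "gripper_width": finger opening in m; "gripper_force": force on a finger pad.
Only numpy, scipy, OpenCV 4.12 (cv2) and the standard library are available. Lean on these libraries where they do the work, as an engineer would, in place of code of your own. Each camera call takes 0.05 s, during which the arm holds its last target. There are 200 camera calls.

## Task

Hook the grey caddy over the bar of the desk rail near the bar's left end (left as seen from the robot). Then, without lifting it off the bar, slide it gently to the right until its hook drops into the narrow neck turned into the bar, and leave it hanging there freely, upright and at rest. Leave the rail and the other things on the desk where they are.

Things in the scene. Friction and masses are not known exactly. Their poses are not given: they have to be found in the camera images.
- caddy: Loose grey caddy, about 0.3 kg, upright on the desk, 179 mm high. Origin on its underside, below the hook; z up. Open box 70 (x) x 110 (y) x 45 mm high, centred at x = +5 mm. From its -x wall rises a strap 50 mm wide (y), leaning inward between heights 43 and 85 mm, then straight up at x = -17 to -12 mm to the hook on top; a grip fin stands on the hook.
- caddy_hook (a point): Middle of the underside of the hook's roof, 130 mm above the caddy's origin, same axes; lies on top of the bar when hung. Roof: 34 (x) x 50 (y) x 6 mm. On the +x side a lip 5 mm thick hangs down to height 114 mm. The channel is 24 mm wide (x); its mouth opens to +x beneath the lip, from height 114 down to the box rim at 45 mm.
- caddy_grip (a point): Point in the black grip fin in the middle of the roof, 160 mm above the caddy's origin, same axes. The fin is 10 mm thick (x), 30 mm wide (y), and stands from height 136 to 179 mm.
- rail_stand: Fixed desk rail: two posts at y = +150 and -150 mm with black clamp blocks (36 x 30 x 36 mm, top 218 mm high) that hold a horizontal aluminium bar; feet 110 x 50 x 10 mm; a thin tie bar low behind. Origin on the desk midway between the posts, below the bar; y runs along the bar to the left, x away from the robot, z up.
- bar_mid (a point): Point on the bar's axis midway between the posts, 200 mm above the desk; axes as the stand's. The bar is round, 18 mm thick, with one neck 58 mm long and 9 mm thick, where the hook sinks 4.5 mm. The bar is clamped differently each time: the neck's centre lies anywhere from y = -70 to -10 mm and is not measured; find it by sight or by feel.
- stapler: Blue and black stapler, 36 x 140 x 43 mm, loose, lying just in front of the bar; origin at the centre of its underside, long axis y. Leave it alone.
- tape_roll: Roll of brown tape lying flat, 96 mm across, 48 mm high, loose, behind the rail; origin at the centre of its underside. Leave it alone.

How it is judged:
On the way:
1. The caddy's hook is over the bar near its left end: the hook's middle more than 55 mm left of the middle between the posts, the roof down on the bar (x of caddy_hook in the frame of rail_stand between -0.012 and 0.012 m and y of caddy_hook in the frame of rail_stand between 0.055 and 0.14 m and z of caddy_hook in the frame of rail_stand between 0.205 and 0.214 m), for 0.2 s.
At the end, for the whole second after the job is handed in: The caddy hangs by its hook on the bar with the hook sunk at least 2.5 mm into the neck (roof underside 202.5 to 206.5 mm above the desk, the neck is 4.5 mm deep), its middle within 12 mm of the bar's line, upright within 0.12 rad, at rest and free of the fingers (x of caddy_hook in the frame of rail_stand between -0.012 and 0.012 m and y of caddy_hook in the frame of rail_stand between -0.09 and 0.01 m and z of caddy_hook in the frame of rail_stand between 0.2025 and 0.2065 m and angle between caddy's own z axis and vertical below 0.12 rad and linear speed of caddy below 0.03 m/s and angular speed of caddy below 0.3 rad/s and contact force between caddy and the fingers below 0.1 N); the robot touches nothing.
It fails at once if the caddy is lifted more than 10 mm off the bar over the middle or right part of the rail instead of being slid (x of caddy_hook in the frame of rail_stand between -0.02 and 0.02 m and y of caddy_hook in the frame of rail_stand between -0.15 and 0.045 m and z of caddy_hook in the frame of rail_stand above 0.219 m).
It fails at once if the caddy is rammed against the bar with more than 30 N (contact force between caddy and rail_bar above 30 N).
It fails at once if the stapler is moved more than 30 mm (distance of stapler from where it was at the start of the episode above 0.03 m).
It fails at once if the tape roll is moved more than 30 mm (distance of tape_roll from where it was at the start of the episode above 0.03 m).
It also fails if it takes over 43 s, if anything falls off the work surface, if the arm or the gripper's body presses on something with over 40 N, if the wrist force passes 120 N, or if a joint passes its speed limit or range.

## Working session

There is one attempt and no reset: what is moved stays moved. The work goes in short steps, Python scripts to look and compute and a shell command to move; the robot and the scene stay as the last step left them, time stands still between calls to the robot, and variables do not carry over. Pictures are saved under pics/ and viewed, at most 10 in all, crops included, and the job is handed in when it is done.

```bash
mkdir -p pics; ls
python3 - <<'E'
from rig import telemetry, optics, workorder, r
import cv2,numpy as np
ims=[]
for n in ["scene","side"]:
    c=optics.read_camera(n); cv2.imwrite(f"pics/{n}0.png",c["img"]); np.savez(f"pics/{n}0.npz",**c)
    print(n,c["K"].round(1).tolist(),c["extrinsics"].round(3).tolist(),[k for k in c])
s=telemetry.read_state(); print(s["time"],s["position"],s["gripper_width"],np.round(s["eef_rot"],3).tolist(),r.hold_point_z)
E
```

```text
pics
scene [[346.5, 0.0, 255.7], [0.0, 346.5, 190.4], [0.0, 0.0, 1.0]] [[0.737, 0.27, -0.619, -0.019], [-0.675, 0.33, -0.66, -0.87], [0.026, 0.904, 0.426, 0.493], [0.0, 0.0, 0.0, 1.0]] ['img', 'K', 'extrinsics']
side [[351.9, 0.0, 259.0], [0.0, 351.9, 191.0], [0.0, 0.0, 1.0]] [[0.977, 0.15, -0.152, 0.395], [-0.213, 0.626, -0.75, -0.945], [-0.018, 0.765, 0.643, 0.695], [0.0, 0.0, 0.0, 1.0]] ['img', 'K', 'extrinsics']
0.1 [ 0.1312963  -0.50796604  0.22611923] 0.09170959790707404 [[0.968, 0.25, -0.0], [0.25, -0.968, 0.001], [0.0, -0.001, -1.0]] 0.0188
```

View pics/scene0.png

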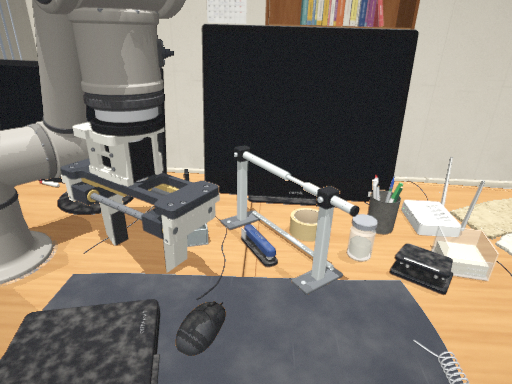

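View pics/side0.png

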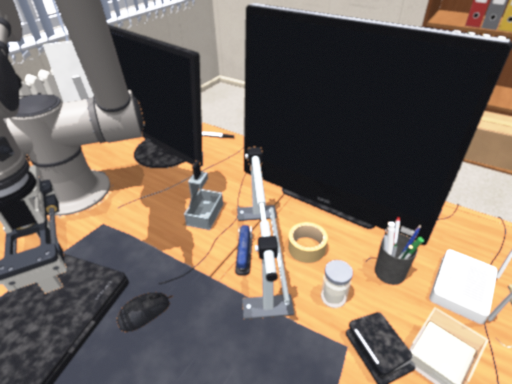

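The scene view shows the rail, with clamps at about (241,152) and (328,195) and a thinner neck near (290-318,176-188). The gripper hides the caddy there. The side view shows the caddy at about (205,205), with clamps at (254,152) and (268,243). I'll enlarge both.

Run:
```python
import cv2,numpy as np
s=cv2.imread("pics/side0.png");c=cv2.imread("pics/scene0.png")
a=cv2.resize(s[145:325,170:300],None,fx=3,fy=3.3,interpolation=cv2.INTER_CUBIC)
a=cv2.resize(s[145:245,175:285],None,fx=5,fy=5,interpolation=cv2.INTER_CUBIC)
cv2.imwrite("pics/a.png",a)
b=cv2.resize(c[140:215,225:365],None,fx=5,fy=5,interpolation=cv2.INTER_CUBIC)
cv2.imwrite("pics/b.png",b)
```

```text
(no output)
```

View pics/a.png

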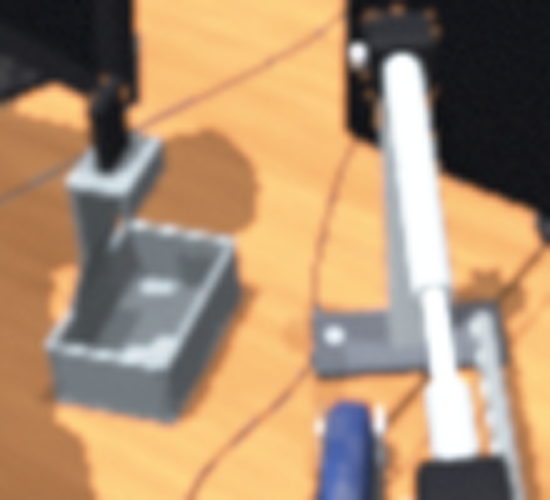

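View pics/b.png

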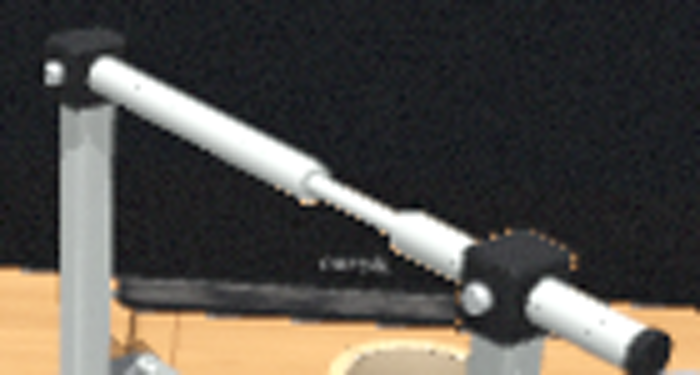

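```bash
cat > h.py <<'E'
import numpy as np
C={n:np.load(f"pics/{n}0.npz") for n in("scene","side")}
def ray(n,u,v,C=C):
    c=C[n];K=c["K"];T=c["extrinsics"]
    d=np.array([(u-K[0,2])/K[0,0],-(v-K[1,2])/K[1,1],-1]);return T[:3,3],T[:3,:3]@d
def onz(n,u,v,z,C=C):
    o,d=ray(n,u,v,C);return o+d*(z-o[2])/d[2]
def a(u,v):return (u+.5)/5-.5+175,(v+.5)/5-.5+145
def b(u,v):return (u+.5)/5-.5+225,(v+.5)/5-.5+140
def tri(p,q):
    o1,d1=ray("side",*p);o2,d2=ray("scene",*q)
    t=np.linalg.lstsq(np.c_[d1,-d2],o2-o1,rcond=None)[0]
    x,y=o1+t[0]*d1,o2+t[1]*d2;return (x+y)/2,np.linalg.norm(x-y)
E
python3 - <<'E'
from h import *
np.set_printoptions(precision=4,suppress=True)
print("rim");R=[onz("side",*a(*p),.045) for p in[(50,348),(172,362),(238,240),(125,222)]]
R=np.array(R);print(R,R.mean(0),[np.linalg.norm(R[i]-R[i-1]) for i in range(4)])
print("base",onz("side",*a(60,402),0),onz("side",*a(175,420),0),onz("side",*a(238,290),0))
print("roof");print(*[onz("side",*a(*p),.136) for p in[(68,182),(108,193),(163,143)]])
print("fintop",onz("side",*a(107,83),.179), "finbase",onz("side",*a(112,168),.136))
P={"L":((403,65),(100,78)),"n1":((430,288),(315,183)),"n2":((447,380),(395,225)),"R":((463,460),(470,255))}
for k,(p,q) in P.items(): print(k,tri(a(*p),b(*q)),onz("side",*a(*p),.2),onz("scene",*b(*q),.2))
E
```

```text
rim
[[ 0.3345 -0.2346  0.045 ]
 [ 0.3972 -0.2604  0.045 ]
 [ 0.4448 -0.1692  0.045 ]
 [ 0.3829 -0.1377  0.045 ]] [ 0.3899 -0.2005  0.045 ] [np.float64(0.1082892159348861), np.float64(0.06777795058750233), np.float64(0.1029335547912077), np.float64(0.0693847327120249)]
base [ 0.3334 -0.2304  0.    ] [ 0.3941 -0.2588  0.    ] [ 0.442 -0.161  0.   ]
roof
[ 0.3588 -0.2114  0.136 ] [ 0.3782 -0.2254  0.136 ] [ 0.4099 -0.1897  0.136 ]
fintop [ 0.3861 -0.1903  0.179 ] finbase [ 0.3819 -0.205   0.136 ]
L (array([ 0.5311, -0.238 ,  0.1975]), np.float64(0.0014557971457945954)) [ 0.5303 -0.2404  0.2   ] [ 0.5255 -0.245   0.2   ]
n1 (array([ 0.5072, -0.4082,  0.2021]), np.float64(0.002431643056877232)) [ 0.5077 -0.4042  0.2   ] [ 0.5097 -0.4071  0.2   ]
n2 (array([ 0.5024, -0.4591,  0.2001]), np.float64(0.0002067384881534516)) [ 0.5024 -0.4592  0.2   ] [ 0.5026 -0.4589  0.2   ]
R (array([ 0.4982, -0.5024,  0.2022]), np.float64(0.0028866874153607065)) [ 0.4987 -0.5023  0.2   ] [ 0.5035 -0.4973  0.2   ]
```

Run:
```python
from h import *
np.set_printoptions(precision=3,suppress=True)
print("big mon",tri((247,180),(207,193)),tri((385,233),(393,206)))
print("lm base",onz("side",160,153,0),"tape",onz("side",308,241,.048),"stapler",onz("side",244,250,.04))
for z in (.05,.1,.15,.2,.25,.3): print(z,"corner BR",onz("side",200,164,z),"BL-ish",onz("side",135,120,z), "sceneBL",onz("scene",3,130,z))
```

```text
big mon (array([ 0.527, -0.082,  0.023]), np.float64(0.023974015594330184)) (array([ 0.76 , -0.518,  0.117]), np.float64(0.06348015346114773))
lm base [0.262 0.153 0.   ] tape [ 0.624 -0.403  0.048] stapler [ 0.468 -0.389  0.04 ]
0.05 corner BR [ 0.395 -0.02   0.05 ] BL-ish [0.179 0.327 0.05 ] sceneBL [0.179 0.994 0.05 ]
0.1 corner BR [ 0.395 -0.092  0.1  ] BL-ish [0.196 0.228 0.1  ] sceneBL [0.157 0.784 0.1  ]
0.15 corner BR [ 0.395 -0.163  0.15 ] BL-ish [0.212 0.13  0.15 ] sceneBL [0.134 0.573 0.15 ]
0.2 corner BR [ 0.395 -0.235  0.2  ] BL-ish [0.229 0.031 0.2  ] sceneBL [0.112 0.363 0.2  ]
0.25 corner BR [ 0.395 -0.307  0.25 ] BL-ish [ 0.246 -0.068  0.25 ] sceneBL [0.089 0.152 0.25 ]
0.3 corner BR [ 0.395 -0.379  0.3  ] BL-ish [ 0.263 -0.166  0.3  ] sceneBL [ 0.067 -0.058  0.3  ]
```

The rail measures consistently: bar length 0.265 m, height 0.198-0.202 m, yaw about -0.12, middle about (0.5145, -0.370). The neck centre is near rail y of -63 mm. The caddy sits at about (0.384, -0.196) with yaw about -0.45. Next I move above the fin and check with the wrist camera.

```bash
python3 -m crank '[[[1,0.56,0.69,0,0.64],[1,0.56,0.69,0,0.64],[1,0.56,0.69,0,0.64],[1,0.56,0.69,0,0.64],[1,0.56,0.69,0,0.64],[1,0.56,0.69,0,0.64],[1,0.56,0.69,0,0.64],[1,0.56,0.69,0,0.64],[1,0.56,0.69,0,0.64],[1,0,0,0,0],[1,0,0,0,0]]]'
python3 - <<'E'
from rig import telemetry, optics
import cv2,numpy as np
s=telemetry.read_state();print(s["time"],s["position"],np.round(s["eef_rot"],3).tolist(),s["ft_force"])
D={}
for n in("wrist","side","scene"):
    c=optics.read_camera(n);np.savez(f"pics/{n}1.npz",**c);D[n]=c
cv2.imwrite("pics/w1.png",np.hstack([D["wrist"]["img"][:, :],cv2.resize(D["side"]["img"][120:260,150:290],(288,384))][:2]))
E
```

```text
time: 1.2
position: [0.3835, -0.197, 0.2265]
eef_rot: [[0.437, 0.9, -0.001], [0.9, -0.437, 0.0], [-0.0, -0.001, -1.0]]
ft_force: [-0.4, -0.7, -0.2]
gripper_width: 0.0919
gripper_force: 0.0
1.2 [ 0.38350392 -0.19702465  0.22645136] [[0.437, 0.9, -0.001], [0.9, -0.437, 0.0], [-0.0, -0.001, -1.0]] [-0.3875757  -0.6859261  -0.23918172]
```

View pics/w1.png

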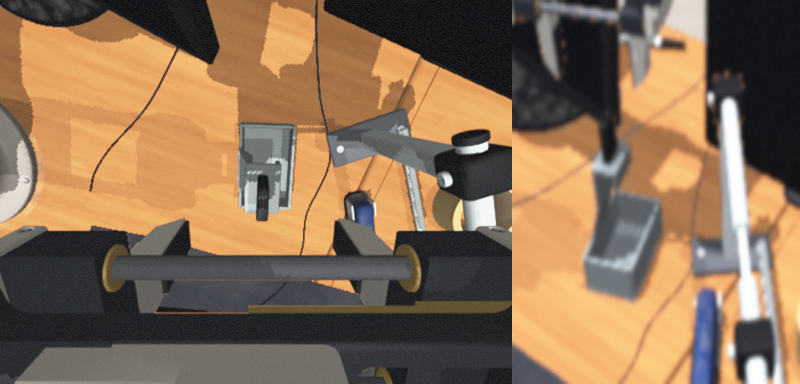

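The wrist view shows the caddy lined up: rim corners (239,124), (296,122), (293,213), (240,213), and the fin at about (263,177-220). I'll turn those into metres.

Run:
```python
from h import *
import cv2
np.set_printoptions(precision=4,suppress=True)
C={n:np.load(f"pics/{n}1.npz") for n in("wrist",)}
f=lambda u,v,z:onz("wrist",u,v,z,C)
R=np.array([f(*p,.045) for p in[(239,124),(296,122),(293,213),(240,213)]]);print(R,R.mean(0))
im=C["wrist"]["img"];g=im.max(2)
m=(g<70).astype(np.uint8);m[:160]=0;m[222:]=0;m[:,:250]=0;m[:,280:]=0
n,l,st,ce=cv2.connectedComponentsWithStats(m);print(st[1:],ce[1:])
for r_ in range(172,222,5): print(r_,np.where(m[r_])[0][[0,-1]] if m[r_].any() else None)
for z in(.136,.16,.179):print(z,f(263,178,z),f(263,220,z),f(258,215,z),f(268,215,z))
print("cam",C["wrist"]["extrinsics"][:3,3])
print("logo",tri((307,200),(295,193)))
```

```text
[[ 0.3837 -0.133   0.045 ]
 [ 0.4473 -0.1612  0.045 ]
 [ 0.3956 -0.2685  0.045 ]
 [ 0.3314 -0.2374  0.045 ]] [ 0.3895 -0.2     0.045 ]
[[276 162   3   1   3]
 [257 175  12  45 391]] [[277.     162.    ]
 [262.5294 193.9028]]
172 None
177 [258 267]
182 [258 268]
187 [258 268]
192 [257 268]
197 [257 268]
202 [257 267]
207 [257 267]
212 [257 266]
217 [257 266]
0.136 [ 0.3904 -0.1854  0.136 ] [ 0.3716 -0.2242  0.136 ] [ 0.3695 -0.2173  0.136 ] [ 0.3784 -0.2216  0.136 ]
0.16 [ 0.393  -0.1797  0.16  ] [ 0.3761 -0.2148  0.16  ] [ 0.3741 -0.2085  0.16  ] [ 0.3822 -0.2124  0.16  ]
0.179 [ 0.3951 -0.1752  0.179 ] [ 0.3796 -0.2073  0.179 ] [ 0.3778 -0.2015  0.179 ] [ 0.3852 -0.2051  0.179 ]
cam [ 0.4175 -0.1263  0.3847]
logo (array([ 0.6525, -0.3078,  0.0848]), np.float64(0.013535793244243418))
```

```bash
python3 -m crank '[[[1,0.03,0,-0.5,0],[1,0,0,-0.6,0],[1,0,0,-0.56,0],[1,0,0,0,0],[-1,0,0,0,0],[-1,0,0,0,0],[-1,0,0,0,0],[-1,0,0,0,0],[-1,0,0,0,0],[-1,0,0,0,0],[-1,0,0,0,0],[-1,0,0,0,0]]]' 25
python3 - <<'E'
from h import *
np.set_printoptions(precision=3,suppress=True)
C={"wrist":np.load("pics/wrist1.npz"),"scene":np.load("pics/scene1.npz"),"side":np.load("pics/side1.npz")}
def pl(n,p,q):
    o,d=ray(n,*p,C);_,e=ray(n,*q,C);k=np.cross(d,e);return k/np.linalg.norm(k),o
def inter(A,B):
    for y in(-.1,-.2,-.3,-.4):
        M=np.array([A[0],B[0],[0,1,0]]);print(np.linalg.solve(M,[A[0]@A[1],B[0]@B[1],y]))
w=pl("wrist",(325,10),(512,95))
inter(w,pl("scene",(249,200),(317,205)));print()
inter(w,pl("side",(290,190),(400,235)))
E
```

```text
time: 2.55
position: [0.3849, -0.1978, 0.1438]
eef_rot: [[0.438, 0.899, 0.0], [0.899, -0.438, -0.0], [-0.0, 0.0, -1.0]]
ft_force: [0.9, -0.4, -0.1]
gripper_width: 0.0324
gripper_force: 0.0
[ 0.573 -0.1    0.007]
[ 0.668 -0.2    0.005]
[ 0.762 -0.3    0.002]
[ 0.857 -0.4   -0.001]

[ 0.563 -0.1    0.029]
[ 0.656 -0.2    0.029]
[ 0.749 -0.3    0.029]
[ 0.842 -0.4    0.03 ]
```

The monitor is well clear of the rail. I finish closing, then lift.

```bash
python3 -m crank '[[[-1,0,0,0,0],[-1,0,0,0,0],[-1,0,0,0,0],[-1,0,0,0,0],[-1,0,0,0,0],[-1,0,0,0.2,0],[-1,0,0,0.3,0],[-1,0,0,0.6,0],[-1,0,0,0.6,0],[-1,0,0,0.6,0],[-1,0,0,0,0]]]' 30
```

```text
time: 3.65
position: [0.3864, -0.199, 0.2629]
eef_rot: [[0.438, 0.899, 0.007], [0.899, -0.438, -0.005], [-0.002, 0.008, -1.0]]
ft_force: [0.9, -0.6, -3.0]
gripper_width: 0.0098
gripper_force: 30.0
```

```bash
python3 -m crank '[[[-1,0.11,-0.36,0,0.44],[-1,0.11,-0.36,0,0.44],[-1,0.11,-0.36,0,0.44],[-1,0.12,-0.36,0,0.44],[-1,0.12,-0.36,0,0.44],[-1,0,0,0,0],[-1,0,0,0,0]]]'
python3 - <<'E'
from rig import optics
import cv2,numpy as np
D={}
for n in("wrist","side","scene"):
    c=optics.read_camera(n);np.savez(f"pics/{n}2.npz",**c);D[n]=c["img"]
s=cv2.resize(D["side"][130:270,180:300],(400,466));t=cv2.resize(D["scene"][120:260,190:350],(400,350))
o=np.zeros((600,800,3),np.uint8);o[:466,:400]=s;o[:350,400:]=t;o[352:,400:]=cv2.resize(D["wrist"][:250],(400,248))
cv2.imwrite("pics/c2.png",o)
E
```

```text
time: 4.35
position: [0.4128, -0.2873, 0.2576]
eef_rot: [[0.125, 0.992, -0.002], [0.992, -0.125, 0.002], [0.002, -0.002, -1.0]]
ft_force: [-0.3, 1.7, -3.2]
gripper_width: 0.0095
gripper_force: 30.0
```

View pics/c2.png

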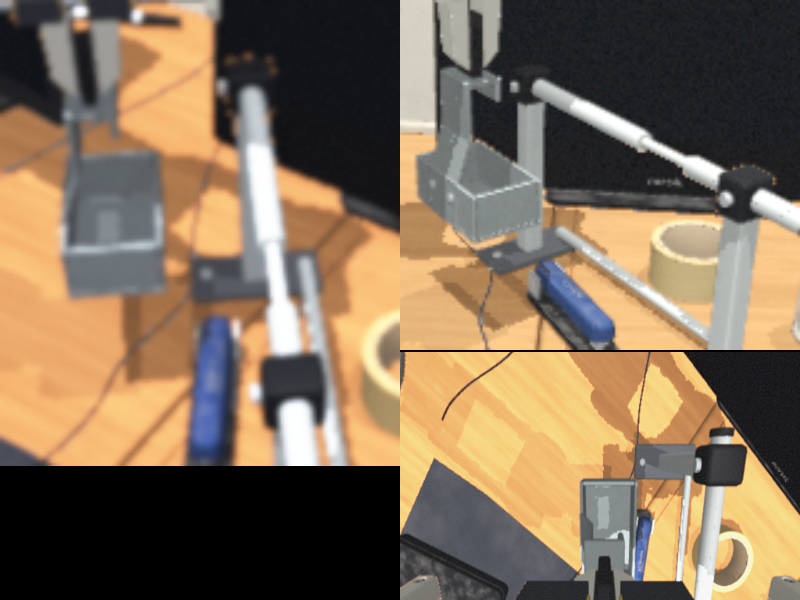

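The caddy is held upright and sits in front of the left part of the bar. The bar runs from (410,136) to (390,245) in the wrist image, and the left clamp is at about (405,115). I'll check the bar's line from this view.

Run:
```python
from h import *
np.set_printoptions(precision=4,suppress=True)
C={n:np.load(f"pics/{n}2.npz") for n in("wrist","side","scene")}
im=C["wrist"]["img"].astype(int);P=[]
for v in range(145,225,8):
    row=im[v];w=np.where((row.min(1)>150)&(np.ptp(row,axis=1)<25))[0];w=w[(w>370)&(w<440)]
    if len(w)==0: continue
    e=[onz("wrist",u,v,.2,C) for u in(w[0]-.5,w[-1]+.5)]
    m=(e[0]+e[1])/2;P.append(m);print(v,w[0],w[-1],m,np.linalg.norm(e[1]-e[0]))
P=np.array(P);k=np.polyfit(P[:,1],P[:,0],1);print("dx/dy",k,"x at y=-.30",np.polyval(k,-.3))
for u in(690,743):print("clamp edge",onz("wrist",(u-400)*1.28,(483-352)*1.008,.218,C))
```

```text
145 395 413 [ 0.5308 -0.2525  0.2   ] 0.015036861890455753
153 393 412 [ 0.5297 -0.2588  0.2   ] 0.01596288328022316
161 392 411 [ 0.5291 -0.2652  0.2   ] 0.016099657962184804
169 391 410 [ 0.5284 -0.2718  0.2   ] 0.016238796836012412
177 390 409 [ 0.5277 -0.2785  0.2   ] 0.01638036173700605
185 388 407 [ 0.5262 -0.2852  0.2   ] 0.016524716080001788
193 387 406 [ 0.5255 -0.2921  0.2   ] 0.016671332676556693
201 386 404 [ 0.5244 -0.2991  0.2   ] 0.015979693019719417
209 385 403 [ 0.5237 -0.3062  0.2   ] 0.016124036775774845
217 381 402 [ 0.5216 -0.3134  0.2   ] 0.01884065005880029
dx/dy [0.1419 0.5668] x at y=-.30 0.5241956005351343
clamp edge [ 0.4982 -0.2366  0.218 ]
clamp edge [ 0.5464 -0.2427  0.218 ]
```

```bash
python3 -m crank '[[[-1,0.4,-0.06,0,0],[-1,0.5,-0.07,0,0],[-1,0.5,-0.07,0,0],[-1,0.4,-0.06,0,0],[-1,0.2,-0.02,0,0],[-1,0.14,-0.02,0,0],[-1,0,0,0,0],[-1,0,0,0,0]]]'
python3 - <<'E'
from rig import optics
import cv2,numpy as np
D={}
for n in("side","scene"):
    c=optics.read_camera(n);np.savez(f"pics/{n}3.npz",**c);D[n]=c["img"]
o=np.hstack([cv2.resize(D["side"][130:250,210:300],(390,520),interpolation=2),cv2.resize(D["scene"][110:220,220:305],(400,520),interpolation=2)])
cv2.imwrite("pics/c3.png",o)
E
```

```text
time: 5.3
position: [0.5197, -0.3027, 0.2588]
eef_rot: [[0.124, 0.992, -0.001], [0.992, -0.124, 0.0], [0.0, -0.001, -1.0]]
ft_force: [0.2, 0.5, -3.2]
gripper_width: 0.01
gripper_force: 30.0
```

View pics/c3.png

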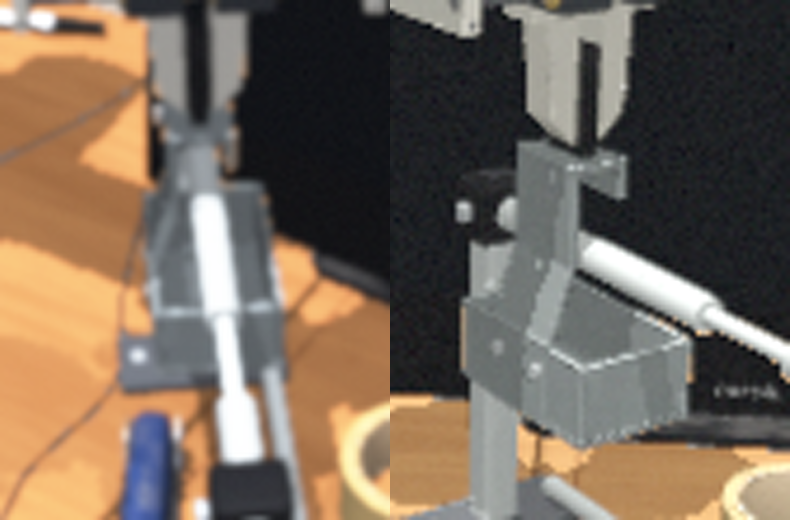

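The bar lies between the strap and the lip, below the hook. I'll feel for the strap touching the bar in 1 mm steps.

```bash
python3 -m crank '[[[-1,0.02,0,0,0],[-1,0.02,0,0,0],[-1,0.02,0,0,0],[-1,0.02,0,0,0],[-1,0,0,0,0]]]'; python3 -m crank '[[[-1,0.02,0,0,0],[-1,0.02,0,0,0],[-1,0,0,0,0]]]'; python3 -m crank '[[[-1,0.02,0,0,0],[-1,0,0,0,0]]]'
```

```text
time: 5.9
position: [0.5245, -0.3028, 0.2587]
eef_rot: [[0.124, 0.992, 0.0], [0.992, -0.124, 0.0], [0.0, 0.0, -1.0]]
ft_force: [-0.7, -0.3, -3.2]
gripper_width: 0.0097
gripper_force: 30.0
time: 6.2
position: [0.5258, -0.3028, 0.2586]
eef_rot: [[0.124, 0.992, -0.001], [0.992, -0.124, 0.0], [-0.0, -0.001, -1.0]]
ft_force: [-1.8, -1.1, -2.4]
gripper_width: 0.0101
gripper_force: 30.0
time: 6.4
position: [0.5261, -0.3028, 0.2586]
eef_rot: [[0.124, 0.992, -0.003], [0.992, -0.124, 0.0], [-0.0, -0.003, -1.0]]
ft_force: [-6.6, -1.2, -1.5]
gripper_width: 0.0096
gripper_force: 30.0
```

Contact came at x = 0.526, as predicted. I back off 3-4 mm to centre the hook, then lower it.

```bash
python3 -m crank '[[[-1,-0.08,0.01,0,0],[-1,0,0,0,0],[-1,0,0,-0.1,0],[-1,0,0,-0.1,0],[-1,0,0,-0.1,0],[-1,0,0,-0.1,0],[-1,0,0,0,0]]]'; python3 -m crank '[[[-1,0,0,-0.06,0],[-1,0,0,-0.06,0],[-1,0,0,-0.06,0],[-1,0,0,0,0]]]';  python3 -m crank '[[[-1,0,0,-0.02,0],[-1,0,0,-0.02,0],[-1,0,0,0,0]]]'
```

```text
time: 7.1
position: [0.523, -0.302, 0.2376]
eef_rot: [[0.124, 0.992, -0.001], [0.992, -0.124, 0.001], [0.001, -0.002, -1.0]]
ft_force: [-0.3, -0.4, -3.7]
gripper_width: 0.0095
gripper_force: 30.0
time: 7.5
position: [0.5231, -0.3022, 0.2292]
eef_rot: [[0.124, 0.992, -0.001], [0.992, -0.124, 0.001], [0.0, -0.001, -1.0]]
ft_force: [0.1, 0.6, -3.4]
gripper_width: 0.0101
gripper_force: 30.0
time: 7.8
position: [0.5233, -0.3023, 0.2277]
eef_rot: [[0.124, 0.992, 0.0], [0.992, -0.124, 0.0], [0.0, 0.0, -1.0]]
ft_force: [0.1, 0.4, -3.1]
gripper_width: 0.0097
gripper_force: 30.0
```

```bash
python3 -m crank '[[[-1,0,0,-0.02,0],[-1,0,0,-0.02,0],[-1,0,0,-0.02,0],[-1,0,0,0,0]]]';  python3 -m crank '[[[-1,0,0,-0.02,0],[-1,0,0,0,0]]]'; python3 -m crank '[[[-1,0,0,-0.02,0],[-1,0,0,0,0]]]'
```

```text
time: 8.2
position: [0.5233, -0.3023, 0.2245]
eef_rot: [[0.124, 0.992, -0.0], [0.992, -0.124, 0.0], [0.0, -0.0, -1.0]]
ft_force: [-0.1, 1.1, -2.5]
gripper_width: 0.0099
gripper_force: 30.0
time: 8.4
position: [0.5233, -0.3023, 0.2236]
eef_rot: [[0.124, 0.992, -0.0], [0.992, -0.124, 0.0], [0.0, -0.0, -1.0]]
ft_force: [0.2, 0.0, -3.0]
gripper_width: 0.0101
gripper_force: 30.0
time: 8.6
position: [0.5233, -0.3023, 0.2226]
eef_rot: [[0.124, 0.992, 0.0], [0.992, -0.124, 0.0], [0.0, 0.0, -1.0]]
ft_force: [0.2, 0.3, -3.5]
gripper_width: 0.0095
gripper_force: 30.0
```

```bash
python3 -m crank '[[[-1,0,0,-0.02,0],[-1,0,0,0,0]]]'; python3 -m crank '[[[-1,0,0,-0.02,0],[-1,0,0,0,0]]]';python3 -m crank '[[[-1,0,0,-0.02,0],[-1,0,0,0,0]]]'
```

```text
time: 8.8
position: [0.5233, -0.3023, 0.2225]
eef_rot: [[0.124, 0.992, 0.001], [0.992, -0.124, -0.001], [-0.0, 0.001, -1.0]]
ft_force: [-1.6, 1.3, 3.0]
gripper_width: 0.0098
gripper_force: 30.0
time: 9.0
position: [0.5234, -0.3024, 0.2225]
eef_rot: [[0.124, 0.992, 0.001], [0.992, -0.124, -0.001], [-0.001, 0.002, -1.0]]
ft_force: [-2.1, 2.0, 8.0]
gripper_width: 0.0098
gripper_force: 30.0
time: 9.2
position: [0.5234, -0.3024, 0.2224]
eef_rot: [[0.124, 0.992, 0.002], [0.992, -0.124, -0.002], [-0.002, 0.002, -1.0]]
ft_force: [-5.6, 3.0, 12.9]
gripper_width: 0.0098
gripper_force: 30.0
```

The hook is seated: z stopped at 0.2225, where 0.2228 was expected, and the force rose. I ease the press and slide right.

```bash
python3 -m crank '[[[-1,0,0,0.04,0],[-1,0,0,0,0],[-1,-0.01,-0.08,0,0],[-1,-0.02,-0.16,0,0],[-1,-0.02,-0.16,0,0],[-1,-0.02,-0.16,0,0],[-1,-0.02,-0.16,0,0],[-1,-0.02,-0.16,0,0]]]'; python3 -m crank '[[[-1,-0.02,-0.16,0,0],[-1,-0.02,-0.16,0,0],[-1,-0.02,-0.16,0,0],[-1,-0.01,-0.08,0,0],[-1,0,0,0,0]]]'
```

```text
time: 10.0
position: [0.5188, -0.3451, 0.2225]
eef_rot: [[0.123, 0.992, 0.002], [0.992, -0.123, 0.002], [0.002, 0.002, -1.0]]
ft_force: [0.3, 6.4, 6.5]
gripper_width: 0.0102
gripper_force: 30.0
time: 10.5
position: [0.5152, -0.3739, 0.2225]
eef_rot: [[0.123, 0.992, 0.002], [0.992, -0.123, 0.001], [0.001, 0.002, -1.0]]
ft_force: [-0.4, 4.0, 5.4]
gripper_width: 0.0099
gripper_force: 30.0
```

```bash
python3 -m crank '[[[-1,-0.02,-0.16,0,0],[-1,-0.02,-0.16,0,0],[-1,-0.02,-0.16,0,0],[-1,-0.02,-0.16,0,0],[-1,-0.01,-0.08,0,0],[-1,0,0,0,0]]]'; python3 -m crank '[[[-1,-0.005,-0.04,0,0],[-1,-0.005,-0.04,0,0],[-1,-0.005,-0.04,0,0],[-1,-0.005,-0.04,0,0],[-1,0,0,0,0]]]'; python3 -m crank '[[[-1,-0.005,-0.04,0,0],[-1,-0.005,-0.04,0,0],[-1,0,0,0,0]]]'
```

```text
time: 11.1
position: [0.5106, -0.4099, 0.2224]
eef_rot: [[0.123, 0.992, 0.002], [0.992, -0.123, 0.001], [0.001, 0.002, -1.0]]
ft_force: [0.4, 3.2, 6.8]
gripper_width: 0.01
gripper_force: 30.0
time: 11.6
position: [0.5098, -0.4172, 0.2224]
eef_rot: [[0.123, 0.992, 0.002], [0.992, -0.123, 0.002], [0.002, 0.002, -1.0]]
ft_force: [0.8, 5.8, 6.1]
gripper_width: 0.01
gripper_force: 30.0
time: 11.9
position: [0.5093, -0.4212, 0.2223]
eef_rot: [[0.123, 0.992, 0.002], [0.992, -0.123, 0.002], [0.002, 0.002, -1.0]]
ft_force: [0.7, 5.1, 6.4]
gripper_width: 0.0098
gripper_force: 30.0
```

```bash
for i in 1 ; do python3 -m crank '[[[-1,-0.005,-0.04,0,0],[-1,-0.005,-0.04,0,0],[-1,0,0,0,0]]]'; python3 -m crank '[[[-1,-0.005,-0.04,0,0],[-1,0,0,0,0]]]';  python3 -m crank '[[[-1,-0.005,-0.04,0,0],[-1,0,0,0,0]]]'; done
```

```text
time: 12.2
position: [0.5088, -0.4253, 0.2223]
eef_rot: [[0.123, 0.992, 0.002], [0.992, -0.123, 0.002], [0.002, 0.002, -1.0]]
ft_force: [1.4, 4.9, 5.8]
gripper_width: 0.0098
gripper_force: 30.0
time: 12.4
position: [0.5085, -0.4274, 0.2222]
eef_rot: [[0.123, 0.992, 0.002], [0.992, -0.123, 0.002], [0.002, 0.002, -1.0]]
ft_force: [0.7, 4.5, 5.4]
gripper_width: 0.01
gripper_force: 30.0
time: 12.6
position: [0.5082, -0.4294, 0.2222]
eef_rot: [[0.123, 0.992, 0.002], [0.992, -0.123, 0.001], [0.002, 0.002, -1.0]]
ft_force: [1.8, 4.6, 4.6]
gripper_width: 0.0094
gripper_force: 30.0
```

```bash
python3 -m crank '[[[-1,-0.005,-0.04,0,0],[-1,0,0,0,0]]]';  python3 -m crank '[[[-1,-0.005,-0.04,0,0],[-1,0,0,0,0]]]';python3 -m crank '[[[-1,-0.005,-0.04,0,0],[-1,0,0,0,0]]]'
```

```text
time: 12.8
position: [0.5079, -0.4317, 0.2221]
eef_rot: [[0.123, 0.992, 0.002], [0.992, -0.123, 0.001], [0.001, 0.002, -1.0]]
ft_force: [0.5, 3.6, 4.3]
gripper_width: 0.01
gripper_force: 30.0
time: 13.0
position: [0.5073, -0.4341, 0.2219]
eef_rot: [[0.123, 0.992, 0.001], [0.992, -0.123, 0.0], [0.0, 0.001, -1.0]]
ft_force: [0.6, 3.0, 2.9]
gripper_width: 0.01
gripper_force: 30.0
time: 13.2
position: [0.506, -0.437, 0.2205]
eef_rot: [[0.124, 0.992, -0.002], [0.992, -0.124, 0.0], [-0.0, -0.002, -1.0]]
ft_force: [-0.3, 0.3, -2.5]
gripper_width: 0.0099
gripper_force: 30.0
```

It has dropped: the press is gone and the arm is carrying the weight. I shift 1.5 mm more and lower to seat the hook.

```bash
python3 -m crank '[[[-1,-0.004,-0.03,0,0],[-1,0,0,-0.02,0],[-1,0,0,-0.02,0],[-1,0,0,0,0]]]';  python3 -m crank '[[[-1,0,0,-0.02,0],[-1,0,0,0,0]]]'
```

```text
time: 13.6
position: [0.5062, -0.4378, 0.2193]
eef_rot: [[0.124, 0.992, -0.0], [0.992, -0.124, 0.0], [0.0, -0.001, -1.0]]
ft_force: [1.3, 0.7, -2.8]
gripper_width: 0.0097
gripper_force: 30.0
time: 13.8
position: [0.5064, -0.4378, 0.2186]
eef_rot: [[0.124, 0.992, -0.0], [0.992, -0.124, 0.0], [0.0, -0.0, -1.0]]
ft_force: [0.4, 0.3, -3.3]
gripper_width: 0.0097
gripper_force: 30.0
```

```bash
python3 -m crank '[[[-1,0,0,-0.02,0],[-1,0,0,0,0]]]';  python3 -m crank '[[[-1,0,0,-0.016,0],[-1,0,0,0,0]]]'
```

```text
time: 14.0
position: [0.5065, -0.4379, 0.2181]
eef_rot: [[0.124, 0.992, 0.0], [0.992, -0.124, -0.0], [-0.0, 0.001, -1.0]]
ft_force: [-0.4, 0.1, -0.6]
gripper_width: 0.0098
gripper_force: 30.0
time: 14.2
position: [0.5065, -0.4379, 0.218]
eef_rot: [[0.124, 0.992, 0.001], [0.992, -0.124, -0.001], [-0.001, 0.001, -1.0]]
ft_force: [-1.7, 1.2, 4.0]
gripper_width: 0.0102
gripper_force: 30.0
```

The hook is seated 4.5 mm lower and centred on the bar. I unload, open and retreat upward.

```bash
python3 -m crank '[[[-1,0,0,0.016,0],[-1,0,0,0,0],[-0.5,0,0,0,0],[-0.5,0,0,0,0],[-0.4,0,0,0,0],[0.3,0,0,0,0],[0.3,0,0,0,0],[0.3,0,0,0,0],[0.3,0,0,0,0]]]' 5; python3 -m crank '[[[0.3,0,0,0.3,0],[0.3,0,0,0.6,0],[0.3,0,0,0.8,0],[0.3,0,0,0.8,0],[0.3,0,0,0.4,0],[0.3,0,0,0,0],[0.3,0,0,0,0],[0.3,0,0,0,0],[0.3,0,0,0,0],[0.3,0,0,0,0],[0.3,0,0,0,0]]]'
python3 - <<'E'
from rig import optics
import cv2,numpy as np
D={}
for n in("side","scene"):
    c=optics.read_camera(n);np.savez(f"pics/{n}4.npz",**c);D[n]=c["img"]
o=np.hstack([cv2.resize(D["side"][120:290,205:325],(390,550),interpolation=2),cv2.resize(D["scene"][100:270,225:350],(400,550),interpolation=2)])
cv2.imwrite("pics/c4.png",o)
E
```

```text
time: 15.1
position: [0.5064, -0.4378, 0.2177]
eef_rot: [[0.124, 0.992, 0.0], [0.992, -0.124, -0.0], [-0.0, 0.0, -1.0]]
ft_force: [-0.4, -0.3, -0.1]
gripper_width: 0.055
gripper_force: 0.0
time: 16.2
position: [0.5063, -0.4378, 0.3622]
eef_rot: [[0.124, 0.992, -0.001], [0.992, -0.124, 0.001], [0.001, -0.001, -1.0]]
ft_force: [-0.9, 0.3, -0.3]
gripper_width: 0.0594
gripper_force: 0.0
```

View pics/c4.png

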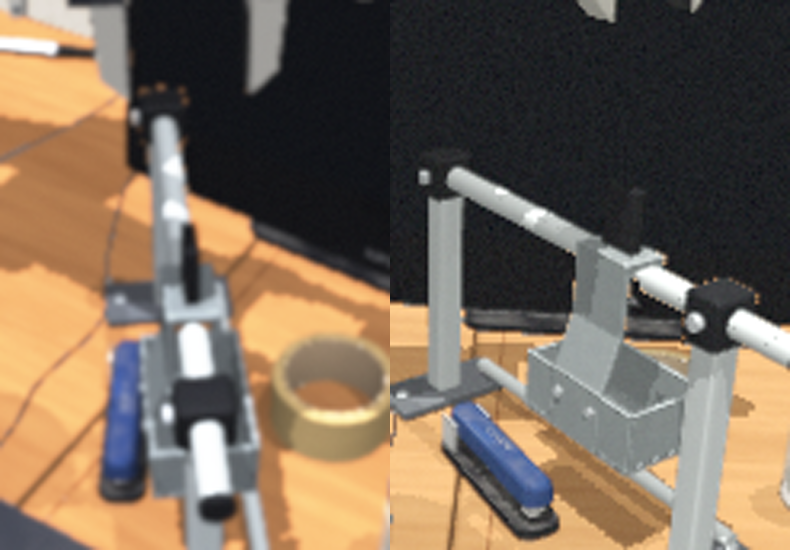

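The caddy hangs in the neck, apparently upright, and the stapler and tape are untouched. I wait for any swing to die out, check that frames no longer change, and hand in.

```bash
python3 -m crank '[[[0.3,0,0,0,0],[0.3,0,0,0,0],[0.3,0,0,0,0],[0.3,0,0,0,0],[0.3,0,0,0,0],[0.3,0,0,0,0],[0.3,0,0,0,0],[0.3,0,0,0,0],[0.3,0,0,0,0],[0.3,0,0,0,0],[0.3,0,0,0,0],[0.3,0,0,0,0]]]' | head -1
python3 - <<'E'
from rig import optics,workorder
import numpy as np
f=[optics.read_camera("side")["img"][180:270,230:300].astype(int) for _ in range(6)]
d=[float(np.abs(f[i]-f[0]).mean().round(2)) for i in range(1,6)];print(d)
d0=np.abs(np.load("pics/side4.npz")["img"][180:270,230:300].astype(int)-f[0]).mean();print(d0)
if max(d)<3: print(workorder.close_job())
E
```

```text
time: 17.5
[0.52, 0.51, 0.51, 0.51, 0.52]
0.5805820105820105
the job is handed in; nothing more can be done
None
```

The caddy hangs freely in the bar's neck, upright and at rest, having been hooked on near the left end and slid right along the bar; the job was handed in at about 18 s, with no verdict shown.

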